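# Sort sanded blanks by length and press the rows home

### The arm

A 7-joint arm with a two-finger parallel gripper is mounted at the origin on a cart in front of the work surface, level with it; the furniture and walls round the work are solid. World frame = base frame: x ahead of the robot, y to its left, z up, the work surface at z = 0. Lengths are in m, angles in rad, forces in N, time in s.
With the tool pointing down it reaches from about 0.425 to 0.825 m from the base axis. Payload 3.6 kg.
Tool frame: the origin (TCP) lies between the finger pads; the fingertips stand manip.tip_extent ahead of it and the grasp point (between the pads) lies 2 mm behind it (manip.tip_extent is the distance from the TCP to the fingertips, in m); z points along the fingers, x is the direction in which the jaws open and shut, and the axes are right-handed (so a half turn about z gives the same grasp; the last joint's range is limited). The gripper opens to 85 mm and grips with 20 to 120 N. Pads are 22 mm wide; open, the fingers measure 114 mm over their backs; the gripper's body (76 mm by 85 mm) begins 54 mm behind the grasp point. The pads swing forward as they close: fully open they stand 13 mm farther back than shut.
Start: joints at [1.228, 0.615, -0.013, 1.423, 0.008, 1.103, -0.04], TCP at [0.202, -0.618, 0.248] pointing down, gripper open.
Joint ranges: [-3.12, 3.12], [-0.3, 2.06], [-1.34, 1.32], [0.26, 2.42], [-1.36, 4.5], [0.01, 1.98], [-2.84, 2.84]. Speed limits (rad/s): [2.79, 2.79, 3.14, 3.14, 3.14, 3.14, 3.14].

### API

Orientations are given as a rotation vector (axis times angle).
In Python, from cell import manip, camera, camera_info, order gives the robot as it stands.
- The arm moves only by the shell command python3 -m jog 'ROWS' [FORCE]. ROWS is JSON, a list of rows, each a list of 3 entries, a list of its own where there are three numbers: the shift along the world's x, y, z in m, then the turn about the world's z in rad, then the finger opening in m, from 0 to 0.0854. In form: [[[x, y, z], spin, jaw], ...]. A call has 1 to 12 rows; each row shifts and turns the commanded pose from where the row before left it; what a row does not reach is not made up. A row lasts 1/10 s, in which the tool goes at most 50 mm and 8.59 degrees, less where a joint would pass 70% of its speed; a pose out of reach is approached as far as the arm can. A call with a gripper value outside its range is refused whole. The fingers move at their own pace and stop on an object; FORCE is the grip in N (left out, the last holds). Time passes only in rows, so rows that do not move let the fingers close. It gives the time, the measured TCP pose, the force and the opening at its end, in the units of the state.
- manip.observe(): the state, without advancing time (a new reading comes with each control period).
- camera(name): name is "side" or "top" or "wrist"; returns the picture (400x640x3 uint8, red, green, blue); there is no depth.
- camera_info(name): a dict with "intrinsics" (3x3 intrinsics, pixels), "T" (4x4, takes a point from camera to world coordinates). Camera axes: x right, y down, z forward; pixel columns grow to the right and rows downward; lengths in m; the calibration is good to about 2 mm. The wrist camera is an equidistant fisheye: a pixel r from the principal point sees the ray r / f radians off the axis. A picture is of the moment at which its call begins: read the wrist's pose just before it. camera_info takes no time and is no camera call; for the wrist camera it gives the pose at the moment of the call.
- order.hand_in(): hands the job in, once; it reports no verdict.
The state is a dict: "t": time; "q": joint angles; "qd": joint speeds; "joint_efforts": joint torques, N m; "tcp_pos": TCP position; "ee_rot": TCP orientation; "wrist_force": force on the tool from outside, world axes, zero at the start; "moment": the same for the moment, N m; "opening": finger opening in m.
Only numpy, scipy, OpenCV 4.12 (cv2) and the standard library are available. Lean on these libraries where they do the work, as an engineer would, in place of code of your own. Each camera call takes 0.05 s, during which the arm holds its last target.

### The job

Sort the two loose round-ended hardwood blanks by length into the two fenced rows: the long one joins the long blank in the wide row, the short one the short blank in the narrow row, flat and crosswise, side by side. Push each row along from its mouth until its blanks touch and have pushed the red plate at the far end fully in - feel for the end and press gently, without ramming the blanks together. Leave the slim bar, the cork block and the tape measure where they are.

Things in the scene. Friction and masses are not known exactly. Their poses are not given: they have to be found in the camera images.
- long_1: Loose sanded hardwood blank, a flat bar with rounded ends, 52 mm wide, 150 mm long, 18 mm thick, about 0.07 kg. Lies in the long row already, crosswise, not yet pressed home. Origin: centre of its underside; x across its width, y along its length, z up.
- long_2: Loose sanded hardwood blank, a flat bar with rounded ends, 52 mm wide, 150 mm long, 18 mm thick, about 0.07 kg. To be sorted. Origin: centre of its underside; x across its width, y along its length, z up.
- short_1: Loose sanded hardwood blank, a flat bar with rounded ends, 50 mm wide, 120 mm long, 18 mm thick, about 0.07 kg. Lies in the short row already, crosswise, not yet pressed home. Origin: centre of its underside; x across its width, y along its length, z up.
- short_2: Loose sanded hardwood blank, a flat bar with rounded ends, 50 mm wide, 120 mm long, 18 mm thick, about 0.07 kg. To be sorted. Origin: centre of its underside; x across its width, y along its length, z up.
- long_fence: Fixed long (wide) row for 150 mm blanks laid crosswise: low wooden U-shaped fence, no floor, open to the robot. Rails 8 mm thick, 16 mm high, 155 mm long, 156 mm apart inside; flares 18 mm long before the mouth. Origin: on the bench, middle of the mouth (flares end here); x runs into the row, y across. A stop block (26 mm high) with a red push plate stands at the far end inside.
- short_fence: Fixed short (narrow) row for 120 mm blanks laid crosswise: low wooden U-shaped fence, no floor, open to the robot. Rails 8 mm thick, 16 mm high, 155 mm long, 126 mm apart inside; flares 18 mm long before the mouth. Origin: on the bench, middle of the mouth (flares end here); x runs into the row, y across. A stop block (26 mm high) with a red push plate stands at the far end inside.
- long_stop_plunger (a joint): Red push plate (56 mm wide, 4 to 17 mm above the bench) on the long row's stop block: 0 = fully out (start), 0.012 m = fully in. Slides along the row's x, drags with about 4 N (more if the pusher bears down on the blanks) and stays where left; solid when fully in. The block's depth varies: fully in, the plate's face lies 106 to 119 mm inside the mouth; to be felt.
- short_stop_plunger (a joint): Red push plate (56 mm wide, 4 to 17 mm above the bench) on the short row's stop block: 0 = fully out (start), 0.012 m = fully in. Slides along the row's x, drags with about 4 N (more if the pusher bears down on the blanks) and stays where left; solid when fully in. The block's depth varies: fully in, the plate's face lies 106 to 119 mm inside the mouth; to be felt.
- slim_bar: Slim square-edged hardwood bar, 29 x 185 x 22 mm (y along it), a bystander that belongs in neither row; origin: centre of its underside.
- cork_block: Cork sanding block, 65 x 110 x 29 mm, a bystander; origin: centre of its underside.
- tape_measure: Grey and red pocket tape measure, 64 x 103 x 36 mm, a bystander; origin: centre of its underside.
- clamp_jig: Fixed plywood jig with a toggle clamp between the rows and the robot, left of centre, 252 x 270 mm; its red lever points away from the robot and stands up to 119 mm high: keep clear of it. Origin: on the bench, near its middle.

How it is judged:
By the outcome, as a careful person would: the job done as asked, in the order asked, and still so for the second after the job is handed in, with the robot touching nothing.
It also fails if it takes over 72 s, if anything falls off the work surface, if the arm or the gripper's body presses on something with over 40 N, if the wrist force passes 120 N, or if a joint passes its speed limit or range.

## Working session

There is one attempt and no reset: what is moved stays moved. The work goes in short steps, Python scripts to look and compute and a shell command to move; the robot and the scene stay as the last step left them, time stands still between calls to the robot, and variables do not carry over. Pictures are saved under pics/ and viewed, and the job is handed in when it is done.

```bash
ls; mkdir -p pics; python3 - <<'E'
from cell import manip,camera,camera_info,order
import cv2
print(manip.observe(), manip.tip_extent)
for n in ["side","top","wrist"]:
    i=camera_info(n); print(n,i)
    cv2.imwrite(f"pics/{n}0.png",camera(n)[:,:,::-1])
E
```

```text
pics
{'t': 0.0, 'q': array([ 1.22850853,  0.61596137, -0.01262205,  1.42491534,  0.00809981,
        1.10338002, -0.04039679]), 'qd': array([ 1.84584767e-04, -5.68178230e-04, -1.53101194e-03, -2.27308091e-05,
        7.54763008e-05, -1.20123452e-03,  1.50192836e-03]), 'joint_efforts': array([ 5.65693936e-04, -4.69213665e+01,  2.59136958e-01, -1.71034151e+01,
        9.94141301e-03,  9.53525829e-03, -1.76951744e-05]), 'tcp_pos': array([ 0.20165532, -0.61716776,  0.24710525]), 'ee_rot': array([-2.54195239,  1.84353165,  0.00335409]), 'wrist_force': array([-0.09072545,  0.11785757,  0.60380189]), 'moment': array([-0.02480489, -0.00058139, -0.02538279]), 'opening': 0.0849449166987384} 0.017
side {'intrinsics': array([[399.94025674,   0.        , 324.6332708 ],
       [  0.        , 399.94025674, 203.73176546],
       [  0.        ,   0.        ,   1.        ]]), 'T': array([[ 0.79765691,  0.43900515, -0.41354314,  1.04967495],
       [ 0.60310451, -0.58390488,  0.54343357, -0.6469303 ],
       [-0.00289972, -0.68288327, -0.73052175,  0.901656  ],
       [ 0.        ,  0.        ,  0.    
[... 173 characters left out ...]
    ,   1.        ]]), 'T': array([[-0.00717507, -0.98201232,  0.18868047,  0.36837618],
       [-0.99991246,  0.0049481 , -0.01227125, -0.02550492],
       [ 0.01111691, -0.188752  , -0.98196186,  1.18321538],
       [ 0.        ,  0.        ,  0.        ,  1.        ]])}
wrist {'intrinsics': array([[309.70691629,   0.        , 316.94645677],
       [  0.        , 309.70691629, 195.1725282 ],
       [  0.        ,   0.        ,   1.        ]]), 'T': array([[ 0.31111704, -0.90323105, -0.29560085,  0.27726042],
       [-0.9503691 , -0.29639827, -0.09458668, -0.59381836],
       [-0.00218195,  0.31035744, -0.95061743,  0.37211816],
       [ 0.        ,  0.        ,  0.        ,  1.        ]])}
```

View pics/top0.png

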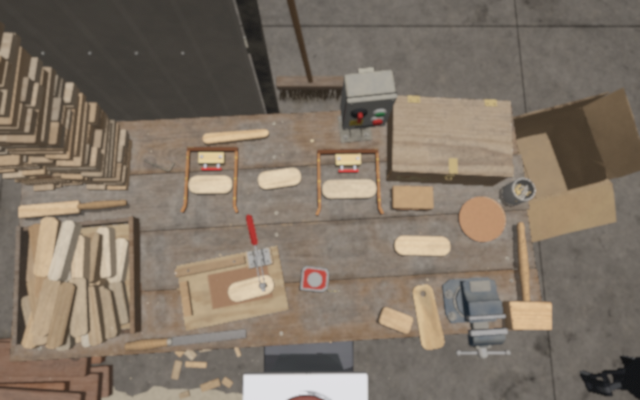

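View pics/side0.png

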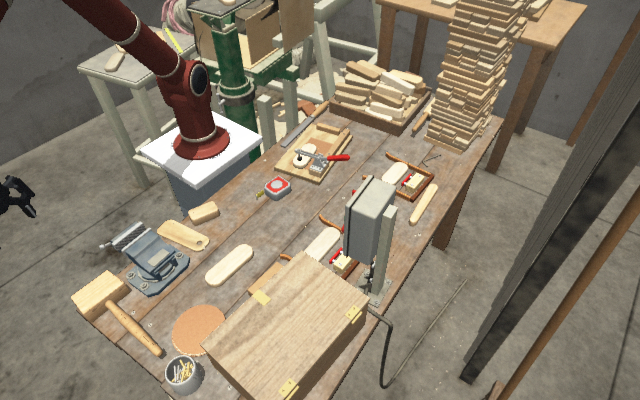

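View pics/wrist0.png

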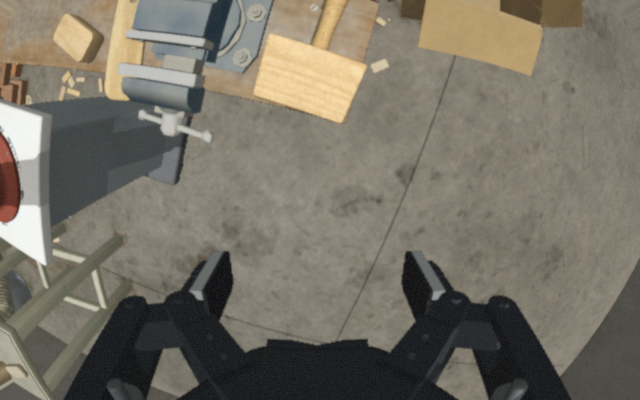

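The top view shows the short fence at about (211,180) and the long fence at (348,185). The loose short blank is at (279,178) and the loose long one at (422,245). The bystanders are the bar at (236,135), the cork at (412,197) and the tape at (315,278). The jig with its lever is at (235,285). Next I'll measure these.

```bash
cat > h.py <<'E'
import numpy as np,cv2
from cell import manip,camera,camera_info,order
def ray(n,u,v,info=None):
    i=info or camera_info(n);K=i["intrinsics"];T=i["T"]
    if n=="wrist":
        d=np.array([u-K[0,2],v-K[1,2]]);r=np.hypot(*d);th=r/K[0,0]
        dc=np.array([*(d/max(r,1e-9)*np.sin(th)),np.cos(th)])
    else: dc=np.linalg.inv(K)@[u,v,1]
    return T[:3,3],T[:3,:3]@dc
def onz(n,u,v,z,info=None):
    o,d=ray(n,u,v,info); return o+d*(z-o[2])/d[2]
def proj(n,P,info=None):
    i=info or camera_info(n);K=i["intrinsics"];T=i["T"]
    p=T[:3,:3].T@(np.array(P)-T[:3,3])
    if n=="wrist":
        th=np.arctan2(np.hypot(p[0],p[1]),p[2]);r=np.hypot(p[0],p[1]);return K[:2,2]+K[0,0]*th*p[:2]/r
    q=K@p;return q[:2]/q[2]
def tri(a,b):
    (o1,d1),(o2,d2)=a,b
    A=np.stack([d1,-d2],1);s=np.linalg.lstsq(A,o2-o1,rcond=None)[0]
    p=o1+d1*s[0];q=o2+d2*s[1];return (p+q)/2,np.linalg.norm(p-q)
E
python3 - <<'E'
from h import *
im=cv2.imread("pics/top0.png");s=cv2.imread("pics/side0.png")
cv2.imwrite("pics/topc.png",cv2.resize(im[120:310,170:460],None,fx=2.75,fy=2.75,interpolation=cv2.INTER_CUBIC))
cv2.imwrite("pics/sidec.png",cv2.resize(s[140:300,190:450],None,fx=3,fy=3,interpolation=cv2.INTER_CUBIC))
for n,u,v in [("long2",422,245),("short2",279,178),("long1",349,188),("short1",210,184),("tape",315,279),("jigblank",250,289),("lever",252,217),("bar",236,135),("cork",412,197)]:
    print(n,onz("top",u,v,.018).round(3))
for n,u,v in [("Lmouth l",319,213),("Lm r",381,213),("Sl",183,211),("Sr",239,211)]:
    print(n,onz("top",u,v,.016).round(3))
E
```

```text
long2 [ 0.477 -0.315  0.018]
short2 [0.663 0.07  0.018]
long1 [ 0.634 -0.122  0.018]
short1 [0.647 0.258 0.018]
tape [ 0.389 -0.028  0.018]
jigblank [0.364 0.143 0.018]
lever [0.555 0.142 0.018]
bar [0.788 0.191 0.018]
cork [ 0.608 -0.294  0.018]
Lmouth l [ 0.565 -0.04   0.016]
Lm r [ 0.564 -0.208  0.016]
Sl [0.573 0.329 0.016]
Sr [0.572 0.177 0.016]
```

View pics/topc.png

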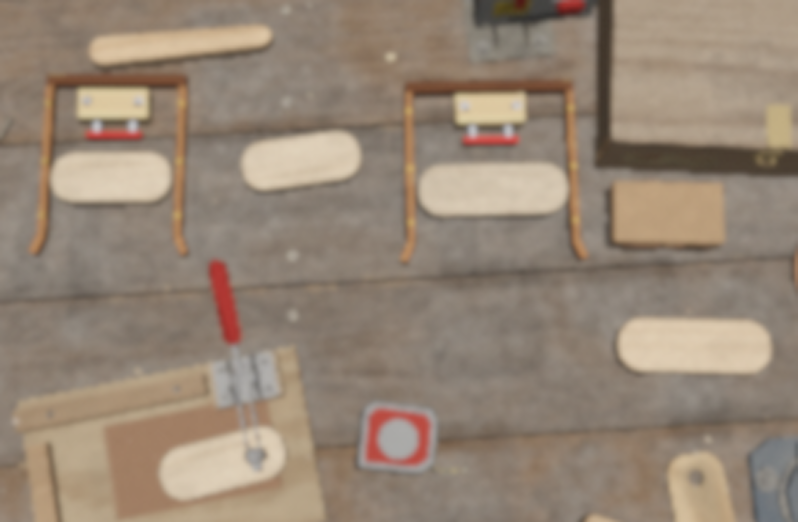

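View pics/sidec.png

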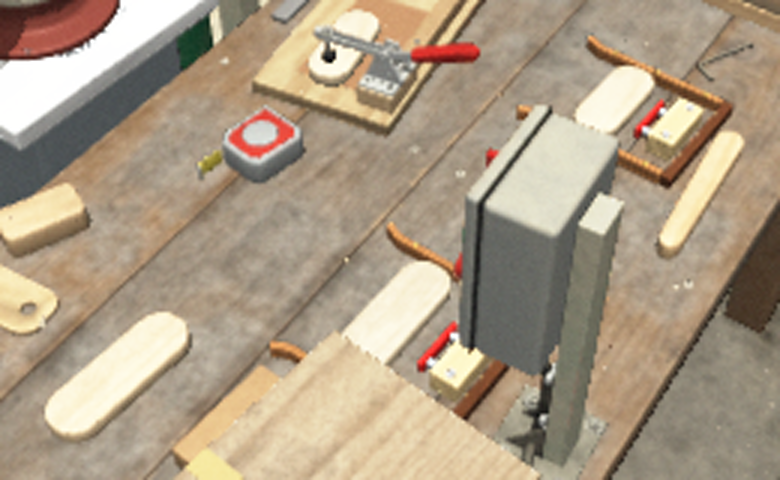

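```bash
python3 -m jog '[[[0.022,0.026,0],0.104,0.085],[[0.022,0.026,0],0.104,0.085],[[0.022,0.026,0],0.104,0.085],[[0.022,0.026,0],0.104,0.085],[[0.022,0.026,0],0.104,0.085],[[0.022,0.026,0],0.104,0.085],[[0.022,0.026,0],0.104,0.085],[[0.022,0.026,0],0.104,0.085],[[0.022,0.026,0],0.104,0.085],[[0.022,0.026,0],0.104,0.085],[[0.022,0.026,0],0.104,0.085],[[0.022,0.026,0],0.104,0.085]]'
cat > look.py <<'E'
import sys
from h import *
import pickle
nm=sys.argv[1]
i=camera_info("wrist");im=camera("wrist")
cv2.imwrite(f"pics/{nm}.png",im[:,:,::-1]);pickle.dump(i,open(f"pics/{nm}.pkl","wb"))
o=manip.observe();print(o["t"],o["tcp_pos"].round(4),o["ee_rot"].round(3),o["wrist_force"].round(2))
E
python3 look.py w1
```

```text
t: 1.35
tcp_pos: [0.4664, -0.3047, 0.2481]
ee_rot: [-3.142, 0.004, 0.001]
wrist_force: [0.9, -0.9, 0.0]
opening: 0.0853
1.4 [ 0.4714 -0.2976  0.2485] [-3.136 -0.016 -0.007] [3.87 3.65 0.78]
```

View pics/w1.png

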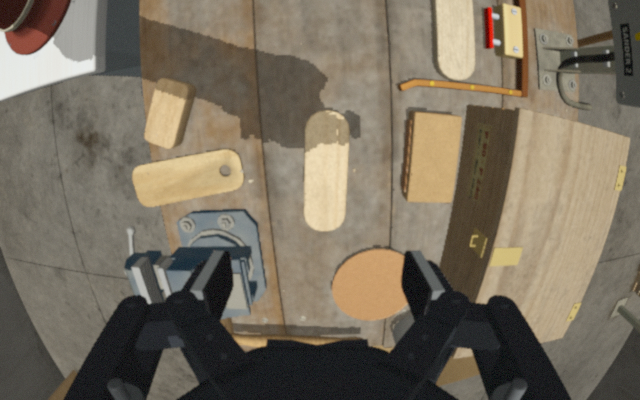

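The wrist view shows long_2 lying nearly along y, running from (327,108) to (325,230), with the cork at (433,157) and the long fence at the upper right. I'll take a second look from lower down.

```bash
python3 look.py w2; python3 -m jog '[[[0,-0.01,-0.04],0,0.085],[[0,-0.01,-0.04],0,0.085],[[0,0,0],0,0.085],[[0,0,0],0,0.085]]'; python3 look.py w3
cat > seg.py <<'E'
import sys,pickle
from h import *
# seg.py name u v : flood colour seg near seed, fit on plane z
def blank(nm,u,v,z=.018,cam="wrist",tol=38):
    im=cv2.imread(f"pics/{nm}.png");i=pickle.load(open(f"pics/{nm}.pkl","rb")) if cam=="wrist" else camera_info(cam)
    b=cv2.GaussianBlur(im,(3,3),0);m=np.zeros((402,642),np.uint8)
    cv2.floodFill(b,m,(u,v),0,(tol,)*3,(tol,)*3,4|cv2.FLOODFILL_FIXED_RANGE|cv2.FLOODFILL_MASK_ONLY|(255<<8))
    m=cv2.morphologyEx(m[1:-1,1:-1],cv2.MORPH_OPEN,np.ones((3,3)))
    c=max(cv2.findContours(m,cv2.RETR_EXTERNAL,cv2.CHAIN_APPROX_NONE)[0],key=cv2.contourArea)[:,0]
    P=np.array([onz(cam,*p,z,i)[:2] for p in c])
    r=cv2.minAreaRect((P*1000).astype(np.float32)); return c,P,r,i
if __name__=="__main__":
    nm=sys.argv[1]
    c,P,r,i=blank(nm,int(sys.argv[2]),int(sys.argv[3]),float(sys.argv[4]) if len(sys.argv)>4 else .018,*(sys.argv[5:6]))
    print(nm,r, "bbox px",c.min(0),c.max(0))
E
for a in "w1 325 200" "w2 325 200"; do python3 seg.py $a;done
```

```text
1.45 [ 0.4697 -0.2997  0.2484] [-3.137 -0.007 -0.005] [ 0.52 -0.52 -0.64]
t: 1.85
tcp_pos: [0.4655, -0.326, 0.1683]
ee_rot: [-3.141, 0.013, 0.002]
wrist_force: [0.7, 0.1, -0.0]
opening: 0.0844
1.9 [ 0.4667 -0.3259  0.1697] [ 3.141e+00 -1.100e-02  3.000e-03] [0.7  0.03 0.47]
w1 ((475.73126220703125, -332.6753845214844), (111.14899444580078, 50.732421875), 88.34941864013672) bbox px [304 142] [348 230]
w2 ((476.0221862792969, -328.873779296875), (118.42829895019531, 50.37531661987305), 88.88509368896484) bbox px [299 143] [342 236]
```

View pics/w3.png

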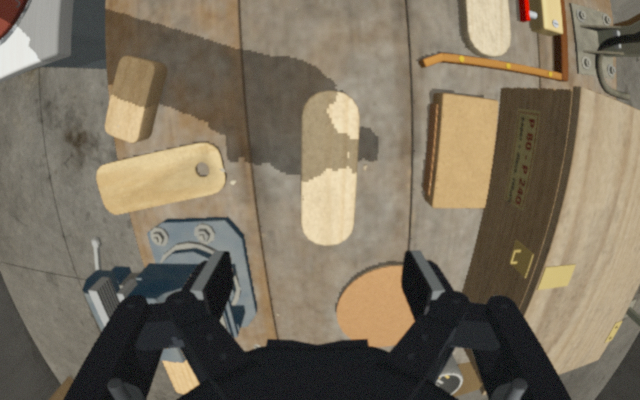

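```bash
python3 - <<'E'
from h import *
import pickle
I={n:pickle.load(open(f"pics/{n}.pkl","rb")) for n in["w1","w2","w3"]}
for n in ["w1","w2","w3"]:
  im=cv2.imread(f"pics/{n}.png")
  cv2.imwrite(f"pics/{n}c.png",cv2.resize(im[80:260,280:380],None,fx=3.3,fy=3.3,interpolation=cv2.INTER_CUBIC))
for z in(.010,.018,.026):
  f=lambda u,v:onz("wrist",u,v,z,I["w3"])
  print(z,f(331,90)[:2],f(328,245)[:2],f(301.5,165)[:2],f(358,165)[:2], onz("top",422,245,z)[:2])
a=np.hstack([cv2.imread(f"pics/{n}c.png") for n in ["w2","w3"]]);cv2.imwrite("pics/cmp.png",a)
E
```

```text
0.01 [ 0.47844508 -0.24044361] [ 0.47598309 -0.39336296] [ 0.45084432 -0.30984649] [ 0.50388665 -0.31007978] [ 0.47736383 -0.31684447]
0.018 [ 0.4781041  -0.24064782] [ 0.47571165 -0.38924772] [ 0.45128296 -0.3080903 ] [ 0.50282703 -0.30831701] [ 0.47662066 -0.31485787]
0.026 [ 0.47776312 -0.24085203] [ 0.47544021 -0.38513248] [ 0.45172161 -0.30633412] [ 0.50176741 -0.30655423] [ 0.47587748 -0.31287126]
```

View pics/cmp.png

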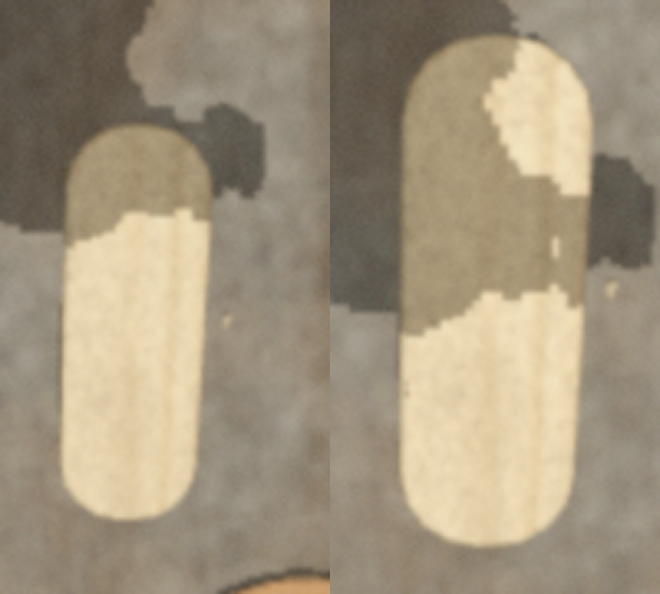

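```bash
python3 - <<'E'
from h import *
import pickle
I={n:pickle.load(open(f"pics/{n}.pkl","rb")) for n in["w1","w2","w3"]}
for a,b in [((320,118),(330.5,91)),((319,237.5),(327,245))]:
  print(tri(ray("wrist",*a,I["w2"]),ray("wrist",*b,I["w3"])))
print(manip.observe()["tcp_pos"])
E
```

```text
(array([ 0.4762735 , -0.24129798,  0.02384737]), np.float64(0.0024165412174699))
(array([ 0.47605377, -0.40498382, -0.01297766]), np.float64(0.0008687660051958986))
[ 0.46671007 -0.32590054  0.16965558]
```

```bash
python3 -m jog '[[[0.005,0.0055,-0.03],0,0.085],[[0.005,0.0055,-0.03],0,0.085],[[0,0,-0.03],0,0.085],[[0,0,-0.025],0,0.085],[[0,0,-0.02],0,0.085],[[0,0,-0.01],0,0.085],[[0,0,0],0,0.085]]'; python3 look.py w4
```

```text
t: 2.6
tcp_pos: [0.4766, -0.3147, 0.0239]
ee_rot: [3.141, -0.01, 0.001]
wrist_force: [0.5, -0.5, 0.2]
opening: 0.0851
2.65 [ 0.477  -0.3151  0.0246] [ 3.141e+00 -1.100e-02  3.000e-03] [-0.56 -0.16  0.85]
```

View pics/w4.png

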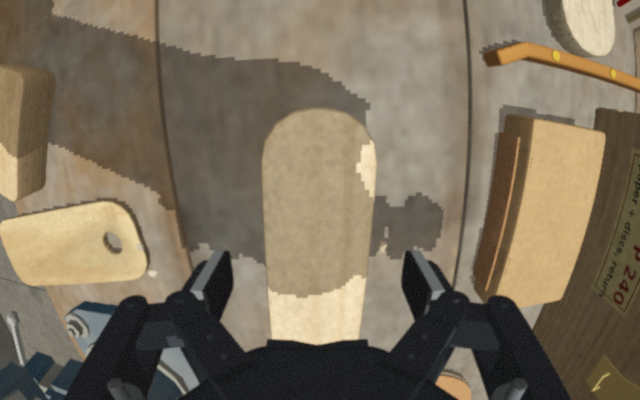

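The blank runs between the pads, which are at (218,275) and (422,275), and it is centred. I'll close on it.

```bash
python3 -m jog '[[[0,0,-0.004],0,0.085],[[0,0,0],0,0.04],[[0,0,0],0,0.04],[[0,0,0],0,0.04],[[0,0,0],0,0.04],[[0,0,0],0,0.04],[[0,0,0],0,0.04],[[0,0,0],0,0.04]]' 30;  python3 -m jog '[[[0,0,0.01],0,0.04],[[0,0,0.03],0,0.04],[[0,0,0.03],0,0.04],[[0,0,0.0],0,0.04]]'; python3 look.py w5
```

```text
t: 3.45
tcp_pos: [0.4763, -0.3151, 0.0202]
ee_rot: [3.141, -0.011, 0.001]
wrist_force: [-0.7, 1.0, 6.3]
opening: 0.0505
t: 3.85
tcp_pos: [0.4784, -0.3161, 0.0934]
ee_rot: [3.138, -0.011, 0.012]
wrist_force: [0.5, -0.8, 0.0]
opening: 0.0506
3.9 [ 0.4771 -0.3155  0.0914] [ 3.139 -0.011  0.006] [-0.88 -0.42 -1.19]
```

View pics/w5.png

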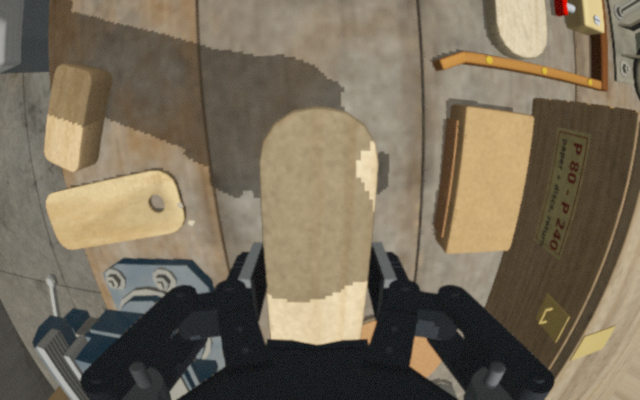

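```bash
python3 -m jog '[[[0.007,0.024,0.005],0.002,0.04],[[0.007,0.024,0.005],0.001,0.04],[[0.007,0.024,0.005],0.001,0.04],[[0.007,0.024,0.005],0.001,0.04],[[0.007,0.024,0.005],0.001,0.04],[[0.007,0.024,0.005],0.001,0.04],[[0.007,0.024,0],0,0.04],[[0.007,0.024,0],0,0.04],[[0,0,0],0,0.04],[[0,0,0],0,0.04],[[0,0,0],0,0.04]]'; python3 look.py w6
```

```text
t: 5.0
tcp_pos: [0.5309, -0.1243, 0.1185]
ee_rot: [3.141, -0.003, -0.003]
wrist_force: [-0.6, -0.6, -0.9]
opening: 0.0506
5.05 [ 0.531  -0.1245  0.1187] [ 3.141e+00 -4.000e-03 -3.000e-03] [-0.49 -0.42 -0.91]
```

View pics/w6.png

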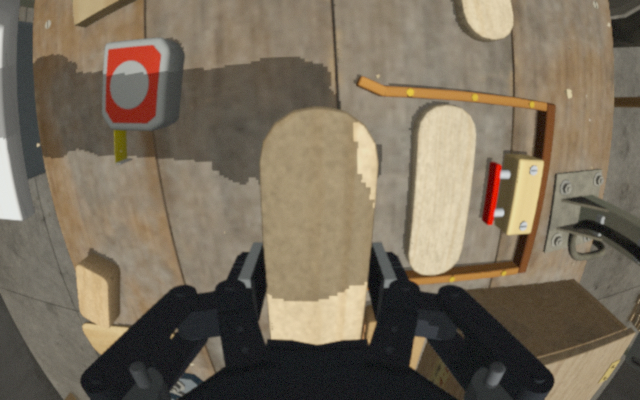

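The wrist view shows the left flare tip at (360,80), its knee at (383,92), the left rail running to (550,105) and the right rail from (420,279) to (525,268). long_1 is at (443,190) and the plate at (492,193).

```bash
python3 - <<'E'
from h import *
import pickle
I=pickle.load(open("pics/w6.pkl","rb"))
im=cv2.imread("pics/w6.png")
cv2.imwrite("pics/w6c.png",cv2.resize(im[60:300,340:570],None,fx=2.5,fy=2.5,interpolation=cv2.INTER_CUBIC))
t=cv2.imread("pics/top0.png")
cv2.imwrite("pics/topL.png",cv2.resize(t[140:220,310:390],None,fx=7,fy=7,interpolation=cv2.INTER_CUBIC))
E
```

```text
(no output)
```

View pics/w6c.png

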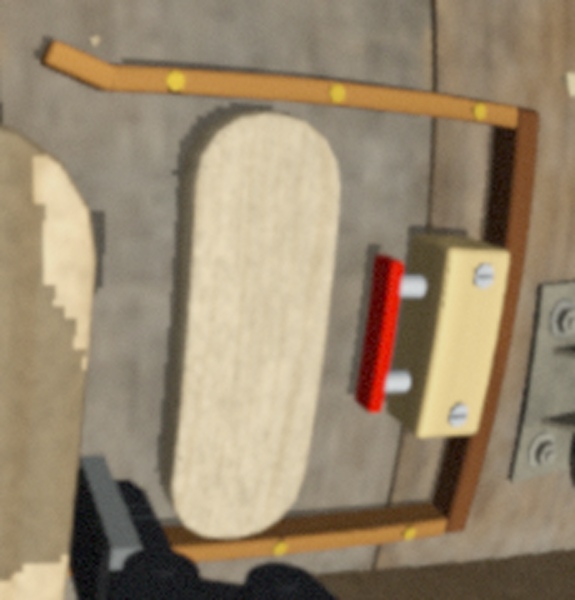

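View pics/topL.png

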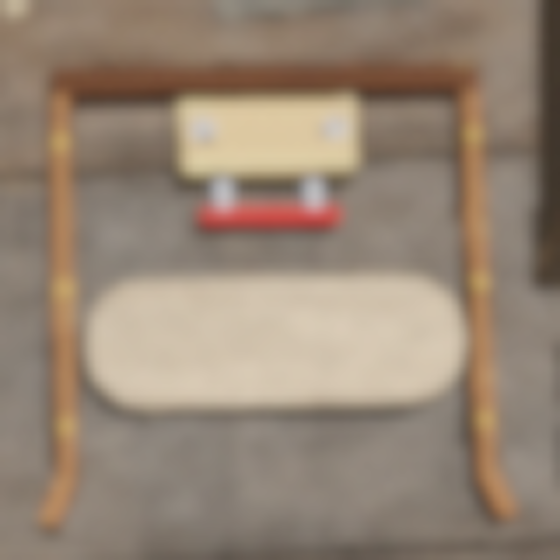

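```bash
python3 - <<'E'
from h import *
import pickle
I=pickle.load(open("pics/w6.pkl","rb"))
W=lambda u,v,z=.016:onz("wrist",340+u/2.5,60+v/2.5,z,I)[:2].round(4)
T=lambda u,v,z=.016:onz("top",310+u/7,140+v/7,z)[:2].round(4)
print("W L pins",W(177,80),W(338,93),W(480,111),"tip",W(52,52),"knee",W(105,78));print("W R",W(280,548),W(410,533))
print("T L pins",T(67,427),T(65,290),T(61,141),"tip",T(50,525),"knee",T(66,450));print("T R",T(487,420),T(481,286),T(473,135),"tip",T(508,512),"knee",T(487,455))
print("blank W",W(270,112,.018),W(235,538,.018),W(185,320,.018),W(332,320,.018)," T",T(85,340,.018),T(467,340,.018),T(277,270,.018),T(277,410,.018))
print("plate W",W(385,257,.017),W(365,408,.017))
def t2(w,t): return tri(ray("wrist",340+w[0]/2.5,60+w[1]/2.5,I),ray("top",310+t[0]/7,140+t[1]/7))
print(t2((177,80),(67,427)),t2((338,93),(65,290)),t2((480,111),(61,141)),t2((280,548),(481,286)),t2((410,533),(473,135)))
E
```

```text
W L pins [ 0.6003 -0.0397] [ 0.6552 -0.0391] [ 0.715  -0.0384] tip [ 0.5624 -0.0332] knee [ 0.5782 -0.0403]
W R [ 0.6571 -0.2031] [ 0.7174 -0.2023]
T L pins [ 0.5985 -0.0413] [ 0.6535 -0.0409] [ 0.7143 -0.0398] tip [ 0.5599 -0.0344] knee [ 0.5894 -0.0409]
T R [ 0.6005 -0.2054] [ 0.6543 -0.2048] [ 0.7161 -0.2037] tip [ 0.564  -0.2124] knee [ 0.5866 -0.2049]
blank W [ 0.6303 -0.0473] [ 0.6364 -0.1957] [ 0.6067 -0.1136] [ 0.6598 -0.1133]  T [ 0.6328 -0.0486] [ 0.6321 -0.1983] [ 0.6607 -0.1244] [ 0.6045 -0.1232]
plate W [ 0.6784 -0.0914] [ 0.6803 -0.146 ]
(array([ 0.59451518, -0.04063437,  0.0355617 ]), np.float64(0.0008924067904281894)) (array([ 0.65173986, -0.04007814,  0.02252505]), np.float64(0.001553017715642869)) (array([ 0.71372151, -0.03909917,  0.01763804]), np.float64(0.0013369888017563684)) (array([ 0.65592767, -0.20415302,  0.01545121]), np.float64(0.0032522801622506064)) (array([ 0.716928  , -0.20309173,  0.0156608 ]), np.float64(0.0019136487158643307))
```

```bash
python3 - <<'E'
from h import *
import pickle
I=pickle.load(open("pics/w6.pkl","rb"))
print([onz("wrist",319,107,z,I)[:2].round(4) for z in (.113,.117,.121)],"expect end y",-.1245+.075)
E
python3 -m jog '[[[0.009,0.001,-0.02],0.005,0.04],[[0.009,0.0005,-0.03],0.005,0.04],[[0.008,0,-0.025],0.004,0.04],[[0,0,-0.013],0,0.04],[[0,0,-0.006],0,0.04],[[0,0,0],0,0.04],[[0,0,0],0,0.04]]'; python3 look.py w7
```

```text
[array([ 0.5318, -0.0499]), array([ 0.5318, -0.0498]), array([ 0.5318, -0.0497])] expect end y -0.0495
t: 5.75
tcp_pos: [0.5581, -0.1217, 0.0262]
ee_rot: [3.141, 0.021, 0.002]
wrist_force: [-0.2, 1.0, 0.8]
opening: 0.0504
5.8 [ 0.5584 -0.1216  0.0265] [3.141e+00 2.100e-02 3.000e-03] [-0.17 -0.24 -0.53]
```

View pics/w7.png

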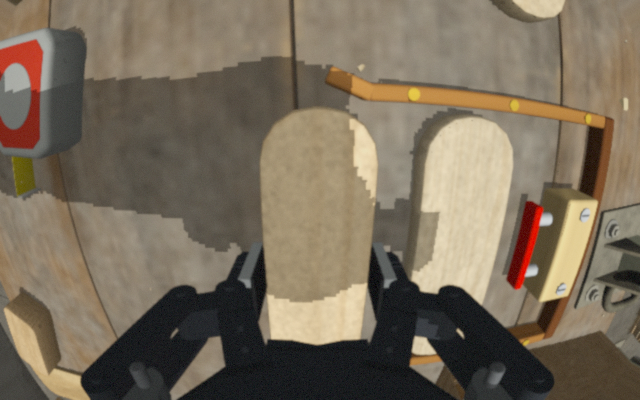

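long_2 is centred between the flares and there is a gap to long_1. I'll lower it, open just a little and lift away.

```bash
python3 -m jog '[[[0,-0.0012,-0.004],0,0.04],[[0,0,-0.002],0,0.04],[[0,0,0],0,0.04],[[0,0,0],0,0.058],[[0,0,0],0,0.06],[[0,0,0],0,0.06],[[0,0,0.005],0,0.06],[[0,0,0.03],0,0.06],[[0,0,0.03],0,0.07],[[0,0,0.03],0,0.085]]'; python3 look.py w8
```

```text
t: 6.8
tcp_pos: [0.5577, -0.1224, 0.1154]
ee_rot: [-3.141, -0.022, 0.001]
wrist_force: [0.7, -0.1, 0.3]
opening: 0.0823
6.85 [ 0.561  -0.1228  0.1206] [3.14  0.022 0.014] [ 1.89 -0.11  2.5 ]
```

View pics/w8.png

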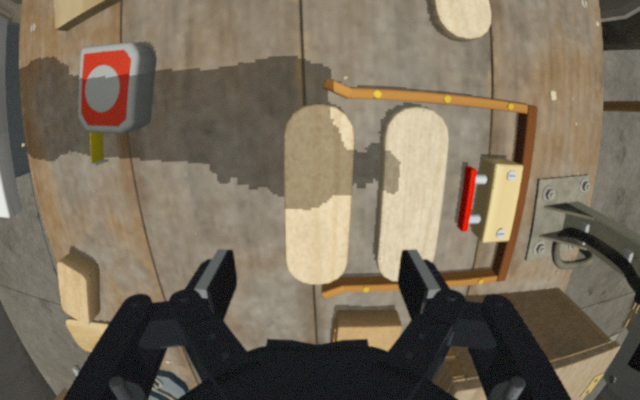

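long_2 lies square in the mouth at (320,195). Now short_2.

```bash
python3 -m jog '[[[0.02,0.005,0.02],0,0.085],[[0.025,0.02,0.02],0,0.085],[[0.025,0.03,0.005],0,0.085],[[0.02,0.035,0],0,0.085],[[0.015,0.035,0],0,0.085],[[0,0.035,0],0,0.085],[[0,0.032,0],0,0.085],[[0,0,0],0,0.085],[[0,0,0],0,0.085],[[0,0,0],0,0.085]]'; python3 look.py w9
```

```text
t: 7.85
tcp_pos: [0.6629, 0.0673, 0.1591]
ee_rot: [3.14, 0.019, -0.0]
wrist_force: [-0.2, -0.0, -0.0]
opening: 0.0851
7.9 [0.663  0.0669 0.1592] [ 3.14   0.017 -0.   ] [-0.   -0.88  0.73]
```

View pics/w9.png

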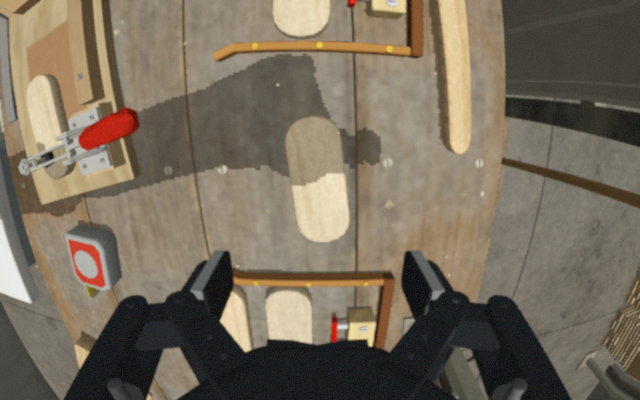

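short_2 runs from about (311,116) to (326,242), tilted. The lever tip is at (135,115) and the short fence's right rail is at (320,46).

```bash
python3 - <<'E'
from h import *
import pickle
I=pickle.load(open("pics/w9.pkl","rb"))
im=cv2.imread("pics/w9.png");hsv=cv2.cvtColor(im,cv2.COLOR_BGR2HSV)
c=im[105:255,270:370];cv2.imwrite("pics/w9c.png",cv2.resize(c,None,fx=4,fy=4,interpolation=cv2.INTER_CUBIC))
t=cv2.imread("pics/top0.png");cv2.imwrite("pics/topS.png",cv2.resize(t[160:200,245:315],None,fx=8,fy=8,interpolation=cv2.INTER_CUBIC))
print("lever tip",tri(ray("wrist",133,118,I),ray("top",250,216)))
E
```

```text
lever tip (array([0.54326017, 0.13622617, 0.10465896]), np.float64(0.004230126193767592))
```

View pics/w9c.png

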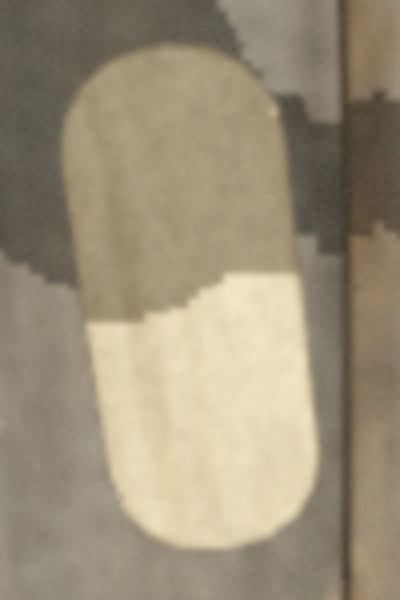

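View pics/topS.png

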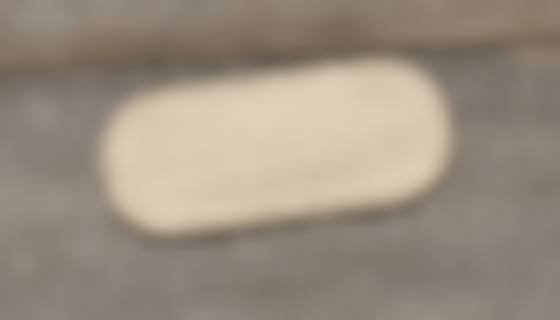

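```bash
python3 - <<'E'
from h import *
import pickle
I=pickle.load(open("pics/w9.pkl","rb"))
# outline points (crop px) -> fit stadium on plane z
W=lambda u,v,z:onz("wrist",270+u/4,105+v/4,z,I)[:2]
T=lambda u,v,z:onz("top",245+u/8,160+v/8,z)[:2]
w=[(62,150),(66,190),(76,250),(90,330),(108,450),(140,520),(175,543),(210,548),(260,535),(300,500),(317,455),(312,400),(300,310),(285,150),(262,85),(225,55),(165,44),(110,68),(76,110)]
t=[(103,155),(115,120),(150,93),(260,72),(380,58),(425,78),(447,110),(447,150),(425,185),(380,205),(280,222),(180,236),(140,225),(110,190)]
from scipy.optimize import least_squares
def sd(p,P):
    c,s=np.cos(p[2]),np.sin(p[2]);d=P-p[:2];x=d@[c,s];y=d@[-s,c]
    y=np.maximum(abs(y)-(p[4]-p[3]),0);return np.hypot(x,y)-p[3]
for nm,f,pts in(("w",W,w),("t",T,t)):
  for z in(.01,.018,.026):
    P=np.array([f(*q,z) for q in pts])
    r=least_squares(sd,[.66,.07,.1,.025,.06],args=(P,));print(nm,z,r.x.round(4),np.sqrt(np.mean(r.fun**2)).round(5))
E
```

```text
w 0.01 [0.6642 0.0682 0.1347 0.0248 0.061 ] 0.00034
w 0.018 [0.6641 0.0705 0.1347 0.024  0.0592] 0.00033
w 0.026 [0.6641 0.0728 0.1347 0.0233 0.0574] 0.00032
t 0.01 [0.6645 0.0689 0.15   0.0267 0.0601] 0.00027
t 0.018 [0.6625 0.0683 0.15   0.0265 0.0597] 0.00027
t 0.026 [0.6605 0.0676 0.15   0.0263 0.0593] 0.00027
```

```bash
python3 -m jog '[[[0.001,0.0026,-0.02],0.062,0.085],[[0,0,-0.03],0.062,0.085],[[0,0,-0.03],0,0.085],[[0,0,-0.03],0,0.085],[[0,0,-0.018],0,0.085],[[0,0,-0.01],0,0.085],[[0,0,0],0,0.085],[[0,0,0],0,0.085]]'; python3 look.py w10
```

```text
t: 8.7
tcp_pos: [0.6647, 0.0715, 0.0222]
ee_rot: [3.134, 0.215, 0.003]
wrist_force: [0.2, 0.6, -0.7]
opening: 0.0851
8.75 [0.665  0.0718 0.0227] [-3.134 -0.215 -0.004] [0.89 0.58 0.09]
```

View pics/w10.png

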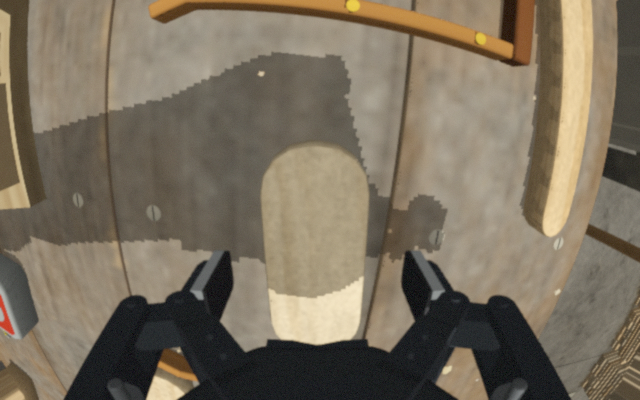

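Aligned: the blank is centred between the pads. I'll grip and lift.

```bash
python3 -m jog '[[[0,-0.002,-0.002],0,0.085],[[0,0,0],0,0.038],[[0,0,0],0,0.038],[[0,0,0],0,0.038],[[0,0,0],0,0.038],[[0,0,0],0,0.038],[[0,0,0],0,0.038],[[0,0,0],0,0.038]]' 30;  python3 -m jog '[[[0,0,0.01],0,0.038],[[0,0,0.03],0,0.038],[[0,0,0.03],0,0.038],[[-0.005,0.035,0.02],-0.06,0.038],[[-0.015,0.035,0.01],-0.06,0.038],[[-0.025,0.035,0],0,0.038],[[-0.025,0.04,0],0,0.038],[[-0.035,0.035,0],0,0.038],[[0,0,0.0],0,0.038],[[0,0,0.0],0,0.038],[[0,0,0.0],0,0.038]]'; python3 look.py w11
```

```text
t: 9.55
tcp_pos: [0.6644, 0.0702, 0.0199]
ee_rot: [-3.134, -0.217, -0.002]
wrist_force: [-0.0, 0.9, 5.4]
opening: 0.0484
t: 10.65
tcp_pos: [0.5595, 0.2485, 0.1191]
ee_rot: [3.14, 0.026, -0.0]
wrist_force: [1.1, -0.2, -1.3]
opening: 0.0483
10.7 [0.5599 0.248  0.119 ] [3.14  0.024 0.   ] [ 0.31 -0.33 -0.1 ]
```

View pics/w11.png

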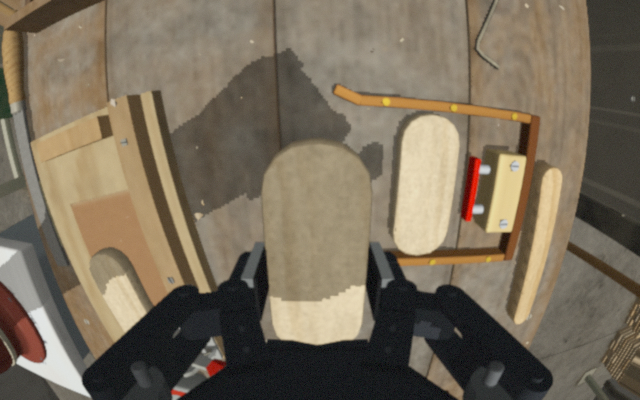

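short_2 is held. The short fence's left flare tip is at (337,90), its rail pins at (386,101), (453,107) and (515,117), its right pins at (432,262) and (489,258), and short_1 is at (427,185).

```bash
python3 - <<'E'
from h import *
import pickle
I=pickle.load(open("pics/w11.pkl","rb"))
t=cv2.imread("pics/top0.png")
W=lambda u,v,z=.016:onz("wrist",u,v,z,I)[:2].round(4)
T=lambda u,v,z=.016:onz("top",170+u/2.75,120+v/2.75,z)[:2].round(4)
print("L",W(386,101),W(453,107),W(515,117),"tip",W(337,90),"knee",W(358,99))
print("R",W(432,262),W(489,258))
print("T L",T(43,220),T(49,90),"R",T(181,220),T(183,90),"tips",T(35,250),T(183,250))
print("short1",W(432,113,.018),W(419,255,.018),W(396,183,.018),W(462,183,.018))
print("held end",onz("wrist",316,141,.117,I).round(4))
im=cv2.imread("pics/w11.png");cv2.imwrite("pics/w11c.png",cv2.resize(im[75:275,320:560],None,fx=3,fy=3,interpolation=cv2.INTER_CUBIC))
E
```

```text
L [0.6089 0.3262] [0.6633 0.326 ] [0.7246 0.3245] tip [0.5724 0.3327] knee [0.5879 0.3266]
R [0.663  0.1915] [0.7238 0.1925]
T L [0.6031 0.3231] [0.7371 0.3238] R [0.6025 0.1868] [0.7366 0.1887] tips [0.573  0.3294] [0.5723 0.184 ]
short1 [0.645  0.3198] [0.6484 0.2002] [0.6203 0.2641] [0.6777 0.2656]
held end [0.558 0.309 0.117]
```

View pics/w11c.png

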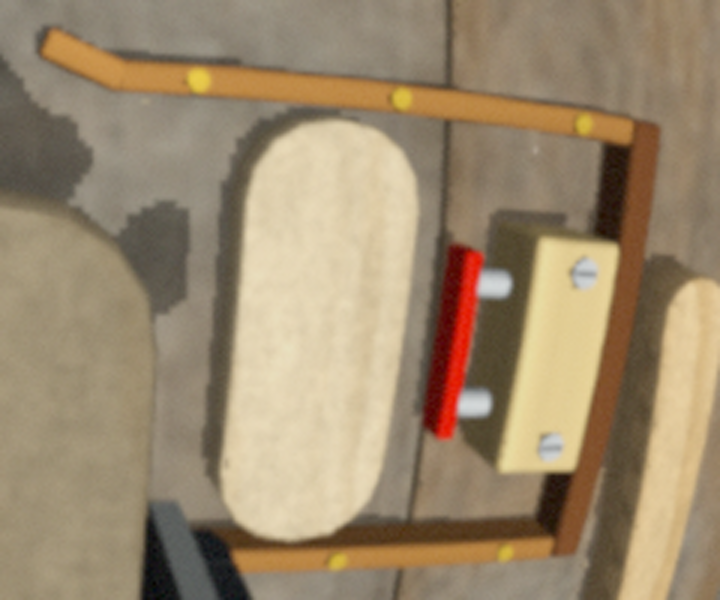

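```bash
python3 -m jog '[[[0.003,0.004,-0.02],-0.006,0.038],[[0.003,0.004,-0.03],-0.006,0.038],[[0,0,-0.025],0,0.038],[[0,0,-0.012],0,0.038],[[0,0,-0.006],0,0.038],[[0,0,0],0,0.038],[[0,0,0],0,0.038]]'; python3 look.py w12
```

```text
t: 11.4
tcp_pos: [0.5659, 0.2582, 0.0274]
ee_rot: [-3.141, -0.008, -0.003]
wrist_force: [0.5, -0.5, -0.4]
opening: 0.0488
11.45 [0.5659 0.2584 0.0276] [-3.14  -0.009 -0.004] [ 0.47  0.33 -1.  ]
```

View pics/w12.png

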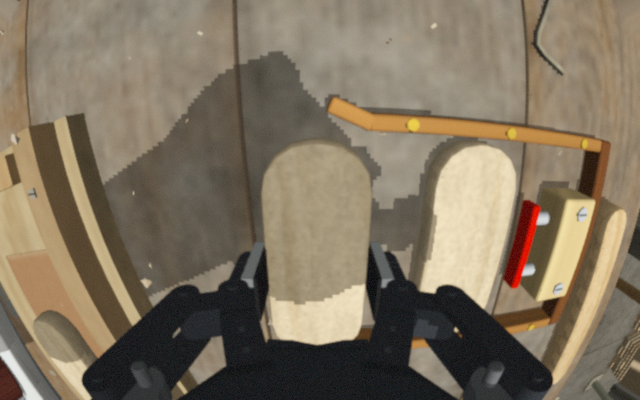

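```bash
python3 - <<'E'
from h import *
import pickle
I=pickle.load(open("pics/w12.pkl","rb"))
W=lambda u,v,z=.016:onz("wrist",u,v,z,I)[:2].round(4)
print(W(413,124),W(512,133),W(585,144),"tip",W(334,103),"R",W(460,328),"held",W(318,141,.0255),"s1",W(470,143,.018))
E
```

```text
[0.6088 0.3262] [0.6642 0.3258] [0.7246 0.325 ] tip [0.5728 0.3343] R [0.6576 0.2034] held [0.5659 0.3187] s1 [0.6381 0.3192]
```

```bash
python3 -m jog '[[[0,0,-0.004],0,0.038],[[0,0,-0.003],0,0.038],[[0,0,0],0,0.038],[[0,0,0],0,0.056],[[0,0,0],0,0.058],[[0,0,0],0,0.058],[[0,0,0.005],0,0.058],[[0,0,0.03],0,0.058],[[0,0,0.03],0,0.06],[[0,0,0.03],0,0.06],[[0,0,0],0,0.06]]'; python3 look.py w13
```

```text
t: 12.55
tcp_pos: [0.5677, 0.2598, 0.1193]
ee_rot: [-3.137, -0.009, -0.014]
wrist_force: [0.7, 0.7, -0.1]
opening: 0.0599
12.6 [0.5663 0.2589 0.117 ] [-3.139 -0.009 -0.008] [-0.36 -0.1   0.06]
```

View pics/w13.png

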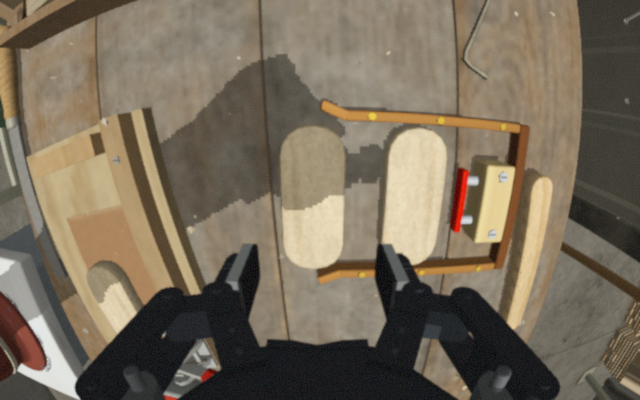

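Both blanks lie square in the short row. Before pushing, I'll check the clearance to the jig behind the mouth.

```bash
python3 - <<'E'
from h import *
import pickle
I=pickle.load(open("pics/w13.pkl","rb"))
for z in (.0,.02,.04):
  print(z,[onz("wrist",u,v,z,I)[:2].round(3) for u,v in((152,110),(170,180),(190,260),(215,350),(312,127),(312,268),(282,200))])
E
```

```text
0.0 [array([0.427, 0.335]), array([0.439, 0.273]), array([0.447, 0.193]), array([0.452, 0.072]), array([0.564, 0.316]), array([0.564, 0.189]), array([0.539, 0.255])]
0.02 [array([0.438, 0.335]), array([0.45 , 0.278]), array([0.457, 0.205]), array([0.462, 0.093]), array([0.564, 0.317]), array([0.565, 0.201]), array([0.542, 0.262])]
0.04 [array([0.45 , 0.336]), array([0.46 , 0.283]), array([0.467, 0.217]), array([0.471, 0.115]), array([0.565, 0.319]), array([0.565, 0.213]), array([0.544, 0.268])]
```

```bash
python3 -m jog '[[[-0.005,0,0],0.142,0.03],[[-0.005,0,0],0.142,0.03],[[-0.005,0,0],0.142,0.03],[[-0.005,0,0],0.142,0.03],[[-0.005,0,0],0.142,0.03],[[-0.005,0,0],0.142,0.03],[[-0.005,0,0],0.142,0.03],[[-0.005,0,0],0.142,0.03],[[-0.005,0,0],0.142,0.03],[[-0.004,0,0],0.142,0.03],[[-0.004,0,0],0.145,0.03],[[0,0,0],0,0.03]]'; python3 -m jog '[[[0,0,-0.03],0,0.03],[[0,0,-0.03],0,0.03],[[0,0,-0.02],0,0.03],[[0,0,-0.009],0,0.03],[[0,0,-0.004],0,0.03],[[0,0,0],0,0.03],[[0,0,0],0,0.03]]';python3 look.py w14
```

```text
t: 13.8
tcp_pos: [0.5107, 0.2574, 0.113]
ee_rot: [-2.22, -2.221, 0.005]
wrist_force: [0.2, 0.1, 0.2]
opening: 0.0299
t: 14.5
tcp_pos: [0.5125, 0.2586, 0.0222]
ee_rot: [2.222, 2.221, 0.003]
wrist_force: [0.2, 0.2, 1.0]
opening: 0.0297
14.55 [0.5125 0.2586 0.0223] [2.221 2.221 0.003] [ 0.2  -0.1  -0.23]
```

View pics/w14.png

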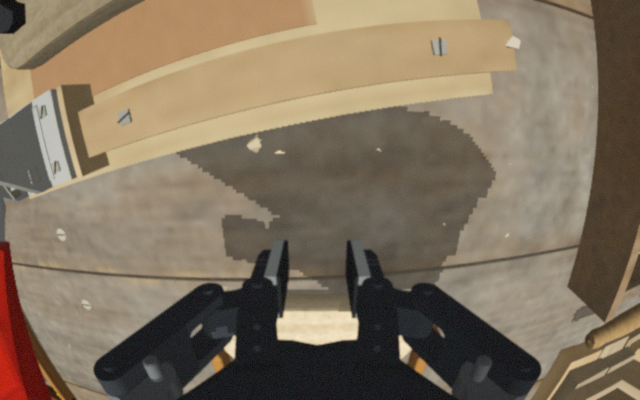

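```bash
python3 -m jog '[[[0.004,0,0],0,0.03],[[0.004,0,0],0,0.03],[[0.004,0,0],0,0.03],[[0.003,0,0],0,0.03],[[0.003,0,0],0,0.03],[[0.003,0,0],0,0.03],[[0.003,0,0],0,0.03],[[0.003,0,0],0,0.03],[[0.003,0,0],0,0.03],[[0.003,0,0],0,0.03],[[0.003,0,0],0,0.03],[[0.002,0,0],0,0.03]]'; python3 -m jog '[[[0.001,0,0],0,0.03],[[0.001,0,0],0,0.03],[[0.001,0,0],0,0.03],[[0.001,0,0],0,0.03],[[0.001,0,0],0,0.03],[[0.001,0,0],0,0.03]]';  python3 - <<'E'
from h import *
cv2.imwrite("pics/t1.png",cv2.resize(camera("top")[:,:,::-1][130:230,165:255],None,fx=6,fy=6,interpolation=cv2.INTER_CUBIC))
o=manip.observe();print(o["tcp_pos"],o["wrist_force"])
E
```

```text
t: 15.75
tcp_pos: [0.5503, 0.258, 0.0212]
ee_rot: [2.221, 2.221, 0.0]
wrist_force: [0.3, -0.3, 1.3]
opening: 0.0299
t: 16.35
tcp_pos: [0.556, 0.2581, 0.0213]
ee_rot: [2.221, 2.222, -0.0]
wrist_force: [-1.0, 0.2, -0.6]
opening: 0.0299
[0.55623425 0.25803666 0.02128856] [-0.08226558  0.93591735  0.14114717]
```

View pics/t1.png

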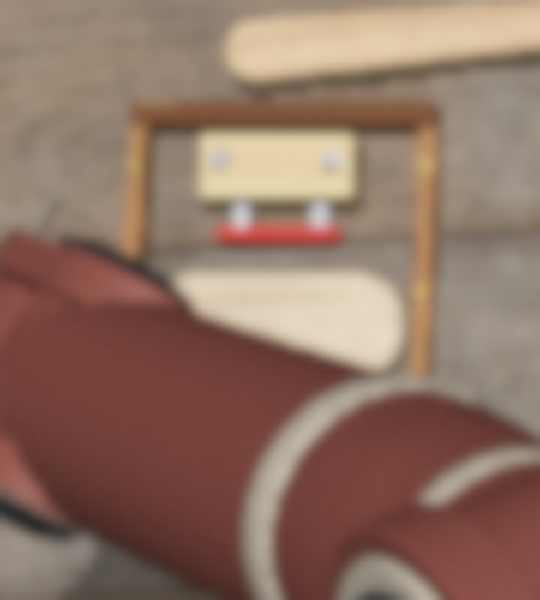

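The top view, though half hidden by the arm, shows the plate at (280,235) in the crop and short_1's far edge at about 272. That leaves roughly 10 mm, so I'll go on at 1 mm per row.

```bash
python3 -m jog '[[[0.001,0,0],0,0.03],[[0.001,0,0],0,0.03],[[0.001,0,0],0,0.03],[[0.001,0,0],0,0.03],[[0.001,0,0],0,0.03],[[0.001,0,0],0,0.03],[[0.001,0,0],0,0.03],[[0.001,0,0],0,0.03]]';  python3 -m jog '[[[0.001,0,0],0,0.03],[[0.001,0,0],0,0.03],[[0.001,0,0],0,0.03]]'; python3 -m jog '[[[0.001,0,0],0,0.03],[[0.001,0,0],0,0.03]]'; python3 - <<'E'
from h import *
cv2.imwrite("pics/t2.png",cv2.resize(camera("top")[:,:,::-1][130:230,165:255],None,fx=6,fy=6,interpolation=cv2.INTER_CUBIC))
E
```

```text
t: 17.2
tcp_pos: [0.5636, 0.2581, 0.0213]
ee_rot: [-2.221, -2.222, 0.001]
wrist_force: [-1.4, 0.8, 0.9]
opening: 0.03
t: 17.5
tcp_pos: [0.5669, 0.2581, 0.0213]
ee_rot: [-2.221, -2.222, 0.0]
wrist_force: [-1.1, -0.1, 0.3]
opening: 0.0298
t: 17.7
tcp_pos: [0.5689, 0.258, 0.0213]
ee_rot: [2.221, 2.222, -0.0]
wrist_force: [-0.5, 1.0, 0.3]
opening: 0.0302
```

View pics/t2.png

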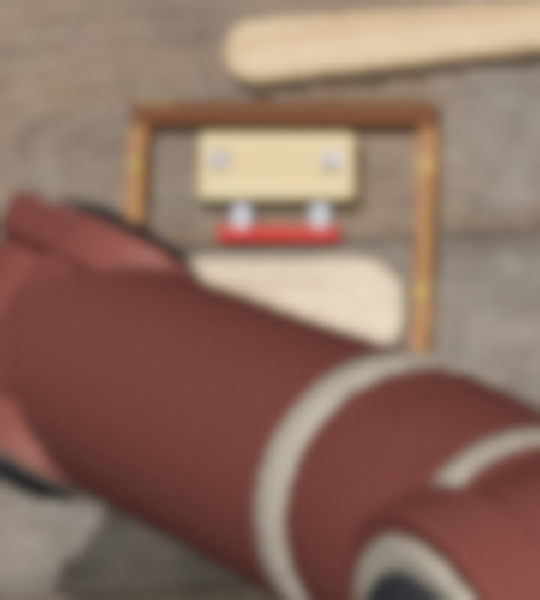

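short_1 now almost reaches the plate. I'll go on, reading the force.

```bash
for k in 1; do python3 -m jog '[[[0.001,0,0],0,0.03],[[0.001,0,0],0,0.03],[[0.001,0,0],0,0.03]]'; done | grep -E "tcp|force"; python3 -m jog '[[[0.001,0,0],0,0.03],[[0.001,0,0],0,0.03]]'| grep -E "tcp|force";python3 -m jog '[[[0.001,0,0],0,0.03],[[0.001,0,0],0,0.03]]'| grep -E "tcp|force"
```

```text
tcp_pos: [0.572, 0.2581, 0.0213]
wrist_force: [-1.3, 0.2, -0.0]
tcp_pos: [0.574, 0.2581, 0.0213]
wrist_force: [-0.5, -0.6, 0.9]
tcp_pos: [0.5759, 0.2581, 0.0213]
wrist_force: [-1.5, 0.4, 0.4]
```

```bash
python3 -m jog '[[[0.001,0,0],0,0.03],[[0.001,0,0],0,0.03]]'| grep -E "tcp|force";python3 -m jog '[[[0.001,0,0],0,0.03],[[0.001,0,0],0,0.03]]'| grep -E "tcp|force"; python3 - <<'E'
from h import *
cv2.imwrite("pics/t3.png",cv2.resize(camera("top")[:,:,::-1][130:230,165:255],None,fx=6,fy=6,interpolation=cv2.INTER_CUBIC))
E
```

```text
tcp_pos: [0.5779, 0.2581, 0.0213]
wrist_force: [-0.5, -0.4, 0.5]
tcp_pos: [0.5786, 0.2581, 0.0213]
wrist_force: [-5.3, -0.3, 3.8]
```

View pics/t3.png

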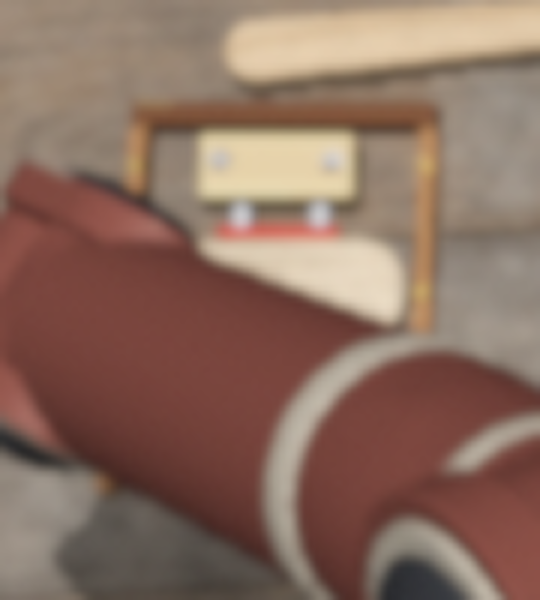

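The plate is now in contact: Fx is -5.3 N at TCP x 0.5786. The end should come near x 0.590, so I'll press on in small steps.

```bash
for i in 1; do python3 -m jog '[[[0.001,0,0],0,0.03],[[0.001,0,0],0,0.03]]'; done | grep -E "tcp|force"; python3 -m jog '[[[0.001,0,0],0,0.03],[[0.001,0,0],0,0.03]]'| grep -E "tcp|force"; python3 -m jog '[[[0.001,0,0],0,0.03],[[0.001,0,0],0,0.03]]'| grep -E "tcp|force"
```

```text
tcp_pos: [0.5788, 0.2582, 0.0212]
wrist_force: [-7.7, -1.6, 5.4]
tcp_pos: [0.5803, 0.2584, 0.0213]
wrist_force: [-8.3, -1.2, 5.8]
tcp_pos: [0.5822, 0.2585, 0.0212]
wrist_force: [-8.6, -1.3, 6.5]
```

```bash
python3 -m jog '[[[0.001,0,0.0005],0,0.03],[[0.001,0,0.0005],0,0.03]]'| grep -E "tcp|force"; python3 -m jog '[[[0.001,0,0],0,0.03],[[0.001,0,0],0,0.03]]'| grep -E "tcp|force"
```

```text
tcp_pos: [0.586, 0.2581, 0.0216]
wrist_force: [-3.8, 0.2, -0.4]
tcp_pos: [0.5893, 0.2581, 0.0219]
wrist_force: [-4.6, 0.4, -0.2]
```

```bash
python3 -m jog '[[[0.001,0,0],0,0.03]]'| grep -E "tcp|force"; python3 -m jog '[[[0.001,0,0],0,0.03]]'| grep -E "tcp|force"
```

```text
tcp_pos: [0.5906, 0.2581, 0.022]
wrist_force: [-4.7, -0.2, -1.2]
tcp_pos: [0.5907, 0.2582, 0.0219]
wrist_force: [-6.9, 1.1, -0.1]
```

```bash
python3 -m jog '[[[0.001,0,0],0,0.03]]'| grep -E "tcp|force";  python3 -m jog '[[[0.001,0,0],0,0.03]]'| grep -E "tcp|force"; python3 - <<'E'
from h import *
cv2.imwrite("pics/t4.png",cv2.resize(camera("top")[:,:,::-1][130:230,165:255],None,fx=6,fy=6,interpolation=cv2.INTER_CUBIC))
E
```

```text
tcp_pos: [0.5908, 0.2582, 0.0217]
wrist_force: [-8.7, 0.7, -0.2]
tcp_pos: [0.5908, 0.2582, 0.0215]
wrist_force: [-9.0, -0.2, -0.9]
```

View pics/t4.png

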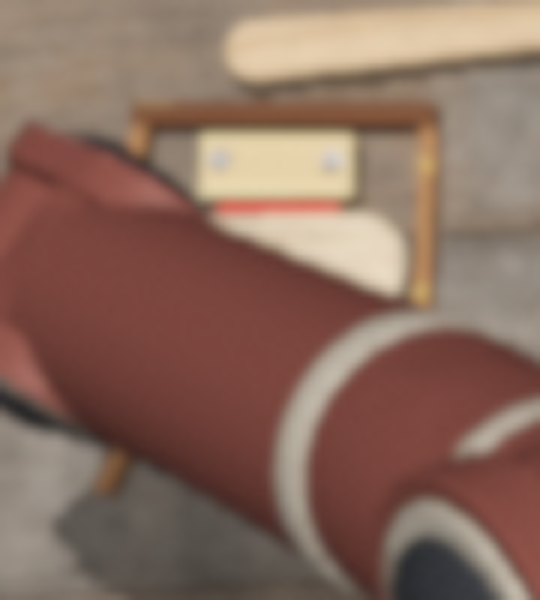

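The plate sits flush on the block and TCP x stays at 0.5908 while the force rises, so this is the end. I'll press 1 mm more to confirm, then withdraw straight back.

```bash
python3 -m jog '[[[0.001,0,0],0,0.03],[[0,0,0],0,0.03]]'| grep -E "tcp|force";  python3 -m jog '[[[-0.003,0,0],0,0.03],[[-0.005,0,0],0,0.03],[[-0.01,0,0],0,0.03],[[-0.015,0,0],0,0.03],[[-0.01,0,0.01],0,0.03],[[0,0,0.03],0,0.03],[[0,0,0.03],0,0.03],[[-0.01,0,0.03],0,0.03],[[0,0,0.02],0,0.03],[[0,0,0],0,0.03],[[0,0,0],0,0.03]]'; python3 look.py w15;python3 - <<'E'
from h import *
cv2.imwrite("pics/t5.png",camera("top")[:,:,::-1])
E
```

```text
tcp_pos: [0.5909, 0.2582, 0.0214]
wrist_force: [-9.3, 0.8, 1.0]
t: 21.65
tcp_pos: [0.5425, 0.2578, 0.1431]
ee_rot: [2.221, 2.22, 0.003]
wrist_force: [-0.4, 0.1, -0.9]
opening: 0.0296
21.7 [0.542  0.2574 0.142 ] [ 2.221e+00  2.220e+00 -1.000e-03] [-0.1   0.69 -0.03]
```

View pics/t5.png

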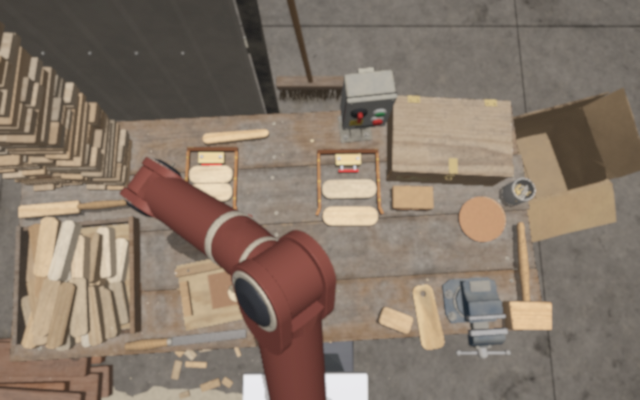

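View pics/w15.png

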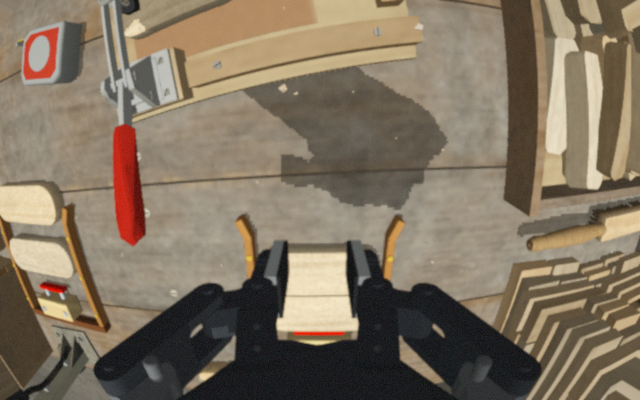

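The short blanks touch each other and the plate. For the long row I'll first raise the tool to clear the lever, which is at (128,190) in the wrist view.

```bash
python3 -m jog '[[[0,0,0.03],0,0.03],[[0,0,0.03],0,0.03],[[-0.005,-0.038,0],0,0.03],[[-0.005,-0.038,0],0,0.03],[[-0.005,-0.038,0],0,0.03],[[-0.005,-0.038,0],0,0.03],[[-0.005,-0.038,0],0,0.03],[[-0.005,-0.038,0],0,0.03],[[-0.005,-0.038,0],0.003,0.03],[[-0.003,-0.038,0],0.003,0.03],[[-0.002,-0.038,0],0.003,0.03],[[0,-0.039,0],0.003,0.03]]' | tail -4;  python3 -m jog '[[[0,0,-0.02],0,0.03],[[0,0,-0.02],0,0.03],[[0,0,0],0,0.03],[[0,0,0],0,0.03]]'; python3 look.py w16
```

```text
tcp_pos: [0.5009, -0.1246, 0.2012]
ee_rot: [-2.206, -2.234, 0.002]
wrist_force: [0.8, 0.3, 0.5]
opening: 0.03
t: 23.35
tcp_pos: [0.5016, -0.1226, 0.1618]
ee_rot: [-2.206, -2.234, 0.001]
wrist_force: [-0.1, 0.2, -0.3]
opening: 0.0299
23.4 [ 0.5022 -0.1224  0.1625] [-2.207e+00 -2.236e+00 -1.000e-03] [ 0.35 -0.38 -0.53]
```

View pics/w16.png

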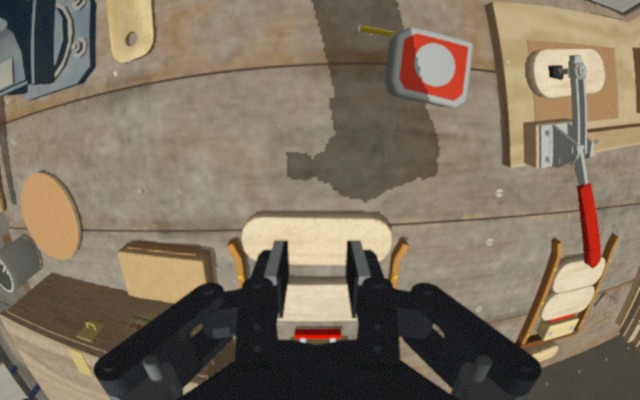

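The blank at (318,240) is centred in front of the fingers and the path down is free.

```bash
python3 -m jog '[[[0,0,-0.04],0,0.03],[[0,0,-0.04],0,0.03],[[0,0,-0.03],0,0.03],[[0,0,-0.018],0,0.03],[[0,0,-0.009],0,0.03],[[0,0,0],0,0.03],[[0,0,0],0,0.03]]'; python3 -m jog '[[[0.004,0,0],0,0.03],[[0.004,0,0],0,0.03],[[0.003,0,0],0,0.03],[[0.003,0,0],0,0.03],[[0.003,0,0],0,0.03],[[0.003,0,0],0,0.03],[[0.003,0,0],0,0.03],[[0.003,0,0],0,0.03],[[0.003,0,0],0,0.03],[[0.002,0,0],0,0.03],[[0.002,0,0],0,0.03],[[0.001,0,0],0,0.03]]';python3 - <<'E'
from h import *
cv2.imwrite("pics/t6.png",cv2.resize(camera("top")[:,:,::-1][130:230,305:395],None,fx=6,fy=6,interpolation=cv2.INTER_CUBIC))
E
```

```text
t: 24.1
tcp_pos: [0.503, -0.1227, 0.0264]
ee_rot: [2.206, 2.234, 0.002]
wrist_force: [1.1, 0.1, -0.2]
opening: 0.0296
t: 25.3
tcp_pos: [0.5362, -0.1229, 0.0253]
ee_rot: [2.208, 2.235, 0.0]
wrist_force: [0.1, -1.1, -0.5]
opening: 0.0301
```

View pics/t6.png

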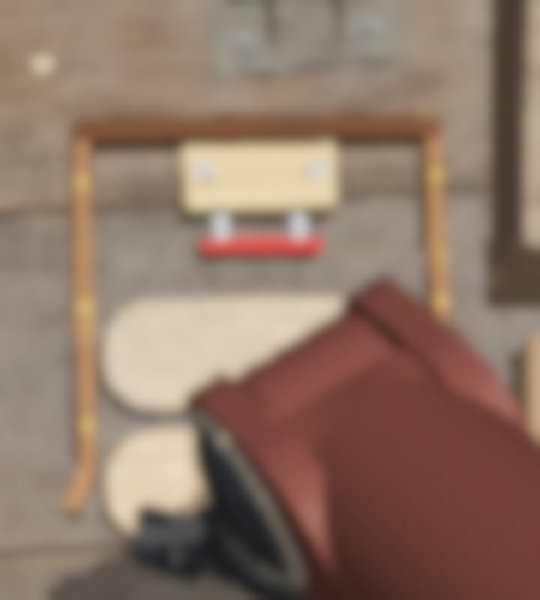

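The long blanks are about 6 mm apart, and long_1 is about 18 mm short of the plate. I'll continue gently.

```bash
python3 -m jog '[[[0.001,0,0],0,0.03],[[0.001,0,0],0,0.03],[[0.001,0,0],0,0.03],[[0.001,0,0],0,0.03],[[0.001,0,0],0,0.03],[[0.001,0,0],0,0.03],[[0.001,0,0],0,0.03],[[0.001,0,0],0,0.03],[[0.001,0,0],0,0.03],[[0.001,0,0],0,0.03],[[0.001,0,0],0,0.03],[[0.001,0,0],0,0.03]]'|grep -E "tcp|force"; python3 -m jog '[[[0.001,0,0],0,0.03],[[0.001,0,0],0,0.03],[[0.001,0,0],0,0.03],[[0.001,0,0],0,0.03],[[0.001,0,0],0,0.03],[[0.001,0,0],0,0.03],[[0.001,0,0],0,0.03]]'|grep -E "tcp|force";python3 - <<'E'
from h import *
cv2.imwrite("pics/t7.png",cv2.resize(camera("top")[:,:,::-1][130:230,305:395],None,fx=6,fy=6,interpolation=cv2.INTER_CUBIC))
E
```

```text
tcp_pos: [0.5475, -0.1229, 0.0253]
wrist_force: [-1.5, 1.5, 0.7]
tcp_pos: [0.555, -0.123, 0.0253]
wrist_force: [-1.5, -0.7, 0.8]
```

View pics/t7.png

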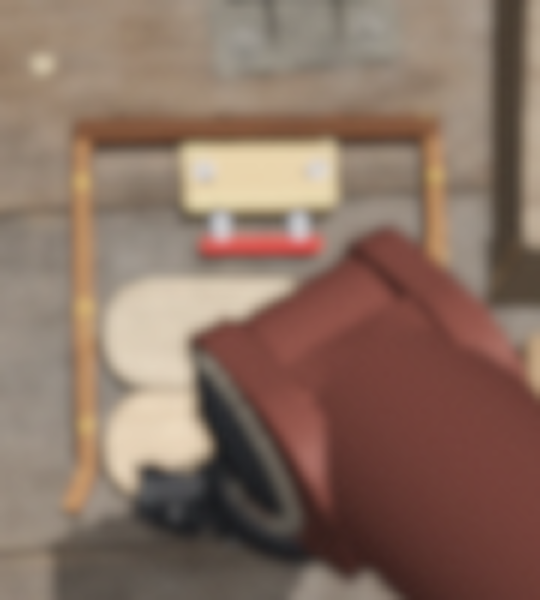

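The blanks are in contact and about 9 mm remain to the plate.

```bash
python3 -m jog '[[[0.001,0,0],0,0.03],[[0.001,0,0],0,0.03],[[0.001,0,0],0,0.03],[[0.001,0,0],0,0.03],[[0.001,0,0],0,0.03]]'|grep -E "tcp|force"; python3 -m jog '[[[0.001,0,0],0,0.03],[[0.001,0,0],0,0.03]]'|grep -E "tcp|force"; python3 -m jog '[[[0.001,0,0],0,0.03],[[0.001,0,0],0,0.03]]'|grep -E "tcp|force"
```

```text
tcp_pos: [0.56, -0.1229, 0.0253]
wrist_force: [-2.0, 0.9, -0.4]
tcp_pos: [0.562, -0.1229, 0.0253]
wrist_force: [-1.5, 0.4, 0.8]
tcp_pos: [0.564, -0.123, 0.0253]
wrist_force: [-0.6, 0.3, 0.6]
```

```bash
python3 -m jog '[[[0.001,0,0],0,0.03],[[0.001,0,0],0,0.03]]'|grep -E "tcp|force"; python3 -m jog '[[[0.001,0,0],0,0.03],[[0.001,0,0],0,0.03]]'|grep -E "tcp|force"; python3 -m jog '[[[0.001,0,0],0,0.03],[[0.001,0,0],0,0.03]]'|grep -E "tcp|force"
```

```text
tcp_pos: [0.566, -0.1229, 0.0253]
wrist_force: [-0.4, -0.2, -0.7]
tcp_pos: [0.568, -0.1229, 0.0253]
wrist_force: [-1.4, 0.4, 0.0]
tcp_pos: [0.5684, -0.1229, 0.0252]
wrist_force: [-5.7, -0.3, 4.4]
```

Plate contact is at about 0.568, so the end should be near 0.580.

```bash
python3 -m jog '[[[0.0005,0,0.0005],0,0.03],[[0.0005,0,0.0005],0,0.03]]'|grep -E "tcp|force"; python3 -m jog '[[[0.0005,0,0.0005],0,0.03],[[0.001,0,0],0,0.03]]'|grep -E "tcp|force"; python3 -m jog '[[[0.001,0,0],0,0.03],[[0.001,0,0],0,0.03]]'|grep -E "tcp|force"
```

```text
tcp_pos: [0.5692, -0.1233, 0.0256]
wrist_force: [-4.8, 0.6, -0.1]
tcp_pos: [0.5717, -0.1232, 0.0265]
wrist_force: [-3.9, -1.5, -0.8]
tcp_pos: [0.5743, -0.1231, 0.0267]
wrist_force: [-4.9, -0.6, -0.2]
```

```bash
python3 -m jog '[[[0.001,0,0],0,0.03],[[0.001,0,0],0,0.03]]'|grep -E "tcp|force"; python3 -m jog '[[[0.001,0,0],0,0.03],[[0.001,0,0],0,0.03]]'|grep -E "tcp|force"; python3 -m jog '[[[0.001,0,0],0,0.03]]'|grep -E "tcp|force"; python3 -m jog '[[[0.001,0,0],0,0.03]]'|grep -E "tcp|force"
```

```text
tcp_pos: [0.5765, -0.1231, 0.0268]
wrist_force: [-5.9, -1.4, -0.3]
tcp_pos: [0.5785, -0.123, 0.0268]
wrist_force: [-4.5, -0.7, 0.8]
tcp_pos: [0.5795, -0.123, 0.0268]
wrist_force: [-4.6, -0.1, 0.4]
tcp_pos: [0.5805, -0.123, 0.0268]
wrist_force: [-4.8, -0.3, 0.1]
```

```bash
python3 -m jog '[[[0.001,0,0],0,0.03]]'|grep -E "tcp|force"; python3 -m jog '[[[0.001,0,0],0,0.03]]'|grep -E "tcp|force"; python3 -m jog '[[[0.001,0,0],0,0.03]]'|grep -E "tcp|force"
```

```text
tcp_pos: [0.5808, -0.123, 0.0266]
wrist_force: [-5.7, -0.7, -0.1]
tcp_pos: [0.5808, -0.123, 0.0264]
wrist_force: [-7.7, -0.4, -0.3]
tcp_pos: [0.5809, -0.1231, 0.0261]
wrist_force: [-9.0, -0.8, 1.9]
```

It is solid at 0.5808 with the force rising, so this is the end. I'll withdraw and check both rows.

```bash
python3 -m jog '[[[0.001,0,0],0,0.03],[[0,0,0],0,0.03]]'| grep -E "tcp|force";  python3 -m jog '[[[-0.003,0,0],0,0.03],[[-0.005,0,0],0,0.03],[[-0.01,0,0],0,0.03],[[-0.015,0,0],0,0.03],[[-0.01,0,0.01],0,0.03],[[-0.01,0,0.03],0,0.03],[[-0.01,-0.01,0.04],0,0.03],[[-0.01,-0.03,0.04],0,0.03],[[0,-0.04,0.04],0,0.03],[[0,-0.04,0.02],0,0.03],[[0,-0.04,0],0,0.03],[[0,-0.04,0],0,0.03]]'; python3 -m jog '[[[0,-0.04,0],0,0.03],[[0,-0.04,0],0,0.03],[[0,-0.04,0],0,0.03],[[0,0,0],0,0.03],[[0,0,0],0,0.03]]'; python3 look.py w17;python3 - <<'E'
from h import *
t=camera("top")[:,:,::-1];cv2.imwrite("pics/t8.png",cv2.resize(t[110:310,170:460],None,fx=2.75,fy=2.75,interpolation=cv2.INTER_CUBIC));cv2.imwrite("pics/t8f.png",t)
a=np.hstack([cv2.resize(t[140:225,175:250],None,fx=5,fy=5,interpolation=cv2.INTER_CUBIC),cv2.resize(t[140:225,312:387],None,fx=5,fy=5,interpolation=cv2.INTER_CUBIC)]);cv2.imwrite("pics/t8c.png",a)
s=camera("side")[:,:,::-1];cv2.imwrite("pics/s8.png",cv2.resize(s[140:300,300:450],None,fx=3.5,fy=3.5,interpolation=cv2.INTER_CUBIC))
E
```

```text
tcp_pos: [0.5808, -0.1232, 0.0257]
wrist_force: [-9.6, -0.8, 0.6]
t: 31.7
tcp_pos: [0.5126, -0.3196, 0.2042]
ee_rot: [2.204, 2.231, 0.003]
wrist_force: [1.1, -0.5, -0.5]
opening: 0.0298
t: 32.2
tcp_pos: [0.5116, -0.4387, 0.202]
ee_rot: [2.209, 2.231, 0.002]
wrist_force: [-0.2, 1.2, 0.2]
opening: 0.0299
32.25 [ 0.5122 -0.4369  0.2023] [2.206 2.235 0.003] [-0.86  0.85  0.62]
```

View pics/t8c.png

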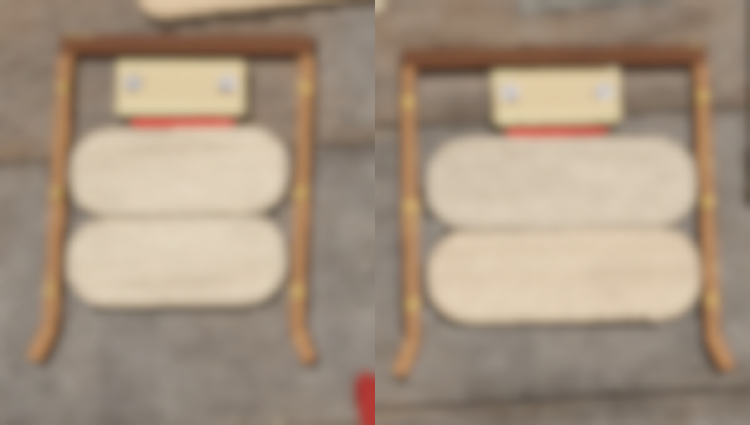

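View pics/s8.png

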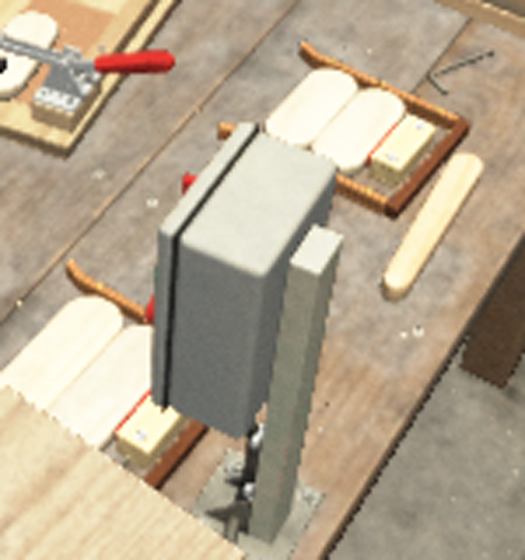

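View pics/t8.png

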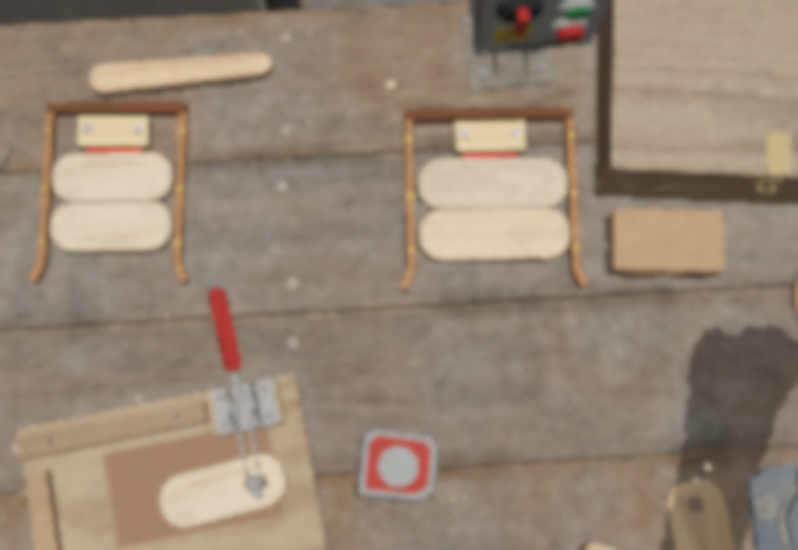

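```bash
python3 - <<'E'
from h import *
print(order.hand_in())
E
```

```text
the job is handed in; nothing more can be done
None
```

Both rows are sorted and pressed home, and I handed the job in at about 32 s of the 72 s allowed. I placed long_2 in the wide row and short_2 in the narrow row. Then I pushed each row in with two fingers in 1–4 mm steps, the short row first.

- **Pressing:** In each row the plate moved about 12–13 mm from first contact, with a drag of about 4–5 N. It then stopped solid (TCP x 0.591 in the short row, 0.581 in the long), and I pressed to about 9.5 N.
- **Friction:** At the start of each plate push the fingers bore down on the blank with 4–6 N. In the short row that raised the push force to 8.6 N for a moment. Raising the tool about 1 mm cleared it both times.
- **Final pictures:** The top view shows both plates flush, the blanks flat, crosswise and touching, with only a thin seam between each pair. The side view agrees, though the grey electrical box and the chest hide part of the long row. The slim bar, the cork block and the tape measure look unmoved.
- **Disagreements:** The first two-view height measurement of long_2 was poor because the arm was still moving, so I went by its size at 18 mm thickness and its agreement with the top view. The top and wrist cameras differed by 2–3 mm on where the rows lie across the bench; I aimed between them, with a last correction from the wrist view for the short row.

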